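Work a tight power relay out of its sprung test socket

ROBOT

A 7-joint arm with a two-finger parallel gripper is mounted at the origin on the work surface. World frame = base frame: x ahead of the robot, y to its left, z up, the work surface at z = 0. Lengths are in m, angles in rad, forces in N, time in s.
With the tool pointing down it reaches from about 0.4 to 0.875 m from the base axis. Payload 4.4 kg.
Tool frame: the origin (TCP) lies midway between the tips of the shut fingers; the grasp point (between the pads) lies 19 mm behind it; z points along the fingers, y is the line along which they close (so a half turn about z gives the same grasp; the last joint's range is limited). The gripper opens to 85 mm and grips with 20 to 120 N. Pads are 22 mm wide; open, the fingers measure 114 mm over their backs; the gripper's body (76 mm by 85 mm) begins 54 mm behind the grasp point. The pads swing forward as they close: fully open they stand 13 mm farther back than shut.
Start: joints at [1.21, 0.628, 0.038, 1.517, -0.027, 0.996, -0.02], TCP at [0.189, -0.622, 0.231] pointing down, gripper open.
Joint ranges: [-3.06, 3.06], [-0.37, 2.12], [-1.25, 1.32], [0.18, 2.47], [-1.1, 4.24], [0.23, 1.98], [-2.94, 2.94]. Speed limits (rad/s): [2.57, 2.57, 3.14, 3.14, 3.14, 3.14, 3.14].

INTERFACE

Orientations are given as a unit quaternion [x, y, z, w].
In Python, from workcell import bot gives the robot as it stands. The module is installed in compiled form; this text tells all that it offers.
- The arm moves only by the shell command python3 -m crank 'ROWS' [FORCE]. ROWS is JSON, a list of rows, each a list of 7 numbers: the shift along the tool's x, y, z in cm, then the turn, a rotation vector about the tool's x, y, z in rad, then the closure, from 0 (fully open) to 1 (shut). In form: [[x, y, z, wx, wy, wz, grip], ...]. A call has 1 to 5 rows; each row is the pose to reach, as a shift and turn from the pose commanded when the call began, along the tool's axes at that moment; what a row does not reach only later rows make up. A row lasts 1/10 s, in which the tool goes at most 50 mm and 8.59 degrees, less where a joint would pass 70% of its speed; a pose out of reach is approached as far as the arm can. A call with a gripper value outside its range is refused whole. The fingers move at their own pace and stop on an object; FORCE is the grip in N (left out, the last holds). Time passes only in rows, so rows that repeat a pose let the fingers close. It gives the time, the measured TCP pose, the force, the opening and the grip force at its end, in the units of the state.
- bot.read_state(): the state, without advancing time (a new reading comes with each control period).
- bot.camera(name): name is "side" or "top" or "wrist"; returns (picture, depth): 420x560x3 uint8, red, green, blue; 420x560 float32, m along the optical axis (not along the pixel's ray), 0 where there is no reading.
- bot.camera_params(name): a dict with "fx", "fy", "cx", "cy" (pixels), "k1" (the pictures are not rectified: a ray, as slopes to the right and down, at radius r is drawn at 1 + k1 r^2 times it, then the intrinsics apply), "R" (3x3) and "t" (3): a world point X has camera coordinates R X + t. Camera axes: x right, y down, z forward; pixel columns grow to the right and rows downward; lengths in m; the calibration is good to about 2 mm. A picture is of the moment at which its call begins: read the wrist's pose just before it. camera_params takes no time and is no camera call; for the wrist camera it gives the pose at the moment of the call.
- bot.hand_in(): hands the job in; it is judged then, once.
Trained networks look in the newest picture that a camera, given by its name, has taken for a name from the list of things; names that differ only in an ending like _2 or _b are one class to them, and where a whole thing is asked for, a point or a joint stands for the part that bears it (a point fixed in the world has none). Each returns a list of dicts, best first, with "p" (0 to 1); they miss things now and then, are a little off and sometimes report something else, mostly with a low value. They report only what shows in the picture. A call takes as long as a camera call.
- bot.outline_of(camera, name): "region" (420x560 bool, what is visible of it) and "bbox" ([left, top, right, bottom] in pixels, round what is visible of it).
The state is a dict: "time_s": time; "joints": joint angles; "qd": joint speeds; "joint_efforts": joint torques, N m; "tcp_pos": TCP position; "orientation": TCP orientation; "wrist_force": force on the tool from outside, world axes, zero at the start; "ft_torque": the same for the moment, N m; "gripper_width": finger opening in m; "grasp_force": force on a finger pad.
Only numpy, scipy, OpenCV 4.12 (cv2) and the standard library are available. Lean on these libraries where they do the work, as an engineer would, in place of code of your own. Each camera call takes 0.05 s, during which the arm holds its last target. There are 200 camera calls.

TASK

Flip the orange hold-down clip fully back until it snaps open, then work the red-capped relay out of its tight socket by rocking it gently from side to side, through small angles, so that the sprung board under it is not dragged up with it. Set the relay down gently (do not drop it), standing on its blades in the empty half of the yellow tray, let go of it, and leave the clip open. Do not disturb the grey spare relay in the tray, the bottle, the solder spool or the meter.

Things in the scene. Friction and masses are not known exactly. Their poses are not given: they have to be found in the camera images.
- relay_centre (a point): Centre of the red-capped blue relay: 64 mm (x) by 50 mm (y), body 75 mm tall, z up; 0.15 to 0.28 kg. Below it 4 brass blades 14 mm long, in rows at its y = +20 and -20 mm. The point is 37.5 mm below the top, 37.5 mm above the body's underside, 51.5 mm above the blade tips. Starts plugged in, its axes parallel to the socket's. Grasp across the 50 mm width, at or above the centre.
- socket (a point): Centre of the top of the black socket, 58 mm above the bench; the plugged-in relay's underside rests here, blades 14 mm down inside. x points to the orange clip, away from the robot; y to the heat sink (80 mm along x, y = 57 to 73 mm, top 18 mm above this point); z up. Socket reaches x +-38, y +-35 mm. Small capacitors on the -y side stay lower than this point.
- board (a joint): How far (m) the dark board with socket, relay and clip has been pulled up off its stand-offs. It slides vertically; it is held down by about 10 N of weight and spring, then a spring of 1.2 N per mm. 0 = down. Above 0.006 is a failure.
- clip (a joint): Angle (rad) of the orange hold-down clip: 0 shut, upright, its hook over the relay; 1.15 fully open, leaning away from the relay to the socket's +x. Over-centre spring: pulls shut below 0.5 rad, snaps open beyond. Hinge along the socket's y, 42 mm from its centre in x and 8 mm below its top. First push about 3 N.
- clip_tab (a point): Middle of the inner face (towards the relay) of the clip's upright thumb tab, 108 mm from the hinge: push here, away from the relay. Tab 28 mm wide, 6 mm thick, 40 mm tall; with the clip shut its top is 45 mm above the relay's top. Its hook (16 mm wide, 5 mm thick) reaches 20 mm from the tab, 9 mm over the relay and 2 mm above it. z lies along the clip, x away from the relay.
- tray_free (a point): Centre of the floor of the empty half of the fixed yellow tray (floor 5 mm above the bench). Tray 206 mm (x) by 106 mm (y), walls 28 mm high, 5 mm thick, a divider across the middle: each half about 95 x 96 mm inside. x points away from the other half, where the grey spare relay's centre is about 101 mm off; fingers that close along y clear it.
- spare_centre (a point): Centre of the spare relay (bystander): same shape and size as the other, grey with a black cap, standing on its blades in the other half of the tray. Leave it alone.
- bottle_centre (a point): Centre of a closed white bottle, 58 mm across and 150 mm tall, standing on the bench (bystander); the point is 75 mm up.
- spool_centre (a point): Centre of a blue solder spool standing on end, 60 mm across, 50 mm tall (bystander); the point is 25 mm up.
- meter_centre (a point): Centre of a yellow hand multimeter lying on its back, 150 x 78 mm and 34 mm thick with a dial to 40 mm (bystander); the point is 17 mm up.
- row_plus (a point): Where the relay's blade row at y = +20 mm enters the socket top. Sprung jaws grip each row with about 9 to 14 N of friction until it is out. Leaning the relay about its x axis lifts one row while the other stays as pivot; then lean the other way, and so on: it walks out. Lean about 10 degrees; over 20 degrees with blades still in bends them: failure.
- row_minus (a point): The same for the row at y = -20 mm. Pulling both rows straight up at once takes 18 to 28 N and lifts the board with them too far.
- station: Fixed grey test fixture carrying board, socket and clip; origin at bench level straight below the socket's centre, axes as the socket's. Base plate 190 x 160 mm, 12 mm thick, from x = -65 to +125 mm. The open clip leans past its far edge, to x = 160 mm.

How it is judged:
By the outcome, as a careful person would: the job done as asked, in the order asked, and still so for the second after the job is handed in, with the robot touching nothing.
It also fails if it takes over 58 s, if anything falls off the work surface, if the arm or the gripper's body presses on something with over 40 N, if the wrist force passes 120 N, or if a joint passes its speed limit or range.

## Working session

There is one attempt and no reset: what is moved stays moved. The work goes in short steps, Python scripts to look and compute and a shell command to move; the robot and the scene stay as the last step left them, time stands still between calls to the robot, and variables do not carry over. Pictures are saved under pics/ and viewed, at most 10 in all, crops included, and the job is handed in when it is done.

```bash
mkdir -p pics; ls
python3 - <<'E'
from workcell import bot
import cv2,numpy as np
s=bot.read_state();print(s)
ims=[]
for c in["side","top"]:
    p,d=bot.camera(c);np.savez(f"pics/{c}0.npz",p=p,d=d);ims.append(p[...,::-1]);q=bot.camera_params(c);print(c,q)
    cv2.imwrite(f"pics/{c}0.png",ims[-1])
E
```

```text
pics
{'time_s': 0.0, 'joints': array([ 1.21020571,  0.62936059,  0.0384563 ,  1.51835337, -0.02699988,
        0.99629907, -0.02001336]), 'qd': array([-0.00162964, -0.00022532, -0.00026119, -0.00098292,  0.00054347,
       -0.0002966 , -0.00093631]), 'joint_efforts': array([-8.72351825e-05, -5.63404691e+01,  1.22633614e+00, -1.93445206e+01,
        1.10692374e-02,  1.03214852e-02,  2.29120548e-05]), 'tcp_pos': array([ 0.18869074, -0.6213628 ,  0.23038466]), 'orientation': array([ 9.89158321e-01,  1.46849964e-01, -1.56524493e-04, -9.37997247e-04]), 'wrist_force': array([0.08698459, 0.33175316, 0.36000931]), 'ft_torque': array([0.01539115, 0.02049201, 0.01680493]), 'grasp_force': 0.0, 'gripper_width': 0.08521103817009935}
side {'fx': 487.94684816075164, 'fy': 487.94684816075164, 'cx': 279.28565134894853, 'cy': 208.31197012031404, 'k1': -0.12392182583529568, 'R': array([[ 0.99812551, -0.06100058, -0.00493822],
       [-0.04686271, -0.70990469, -0.70273695],
       [ 0.0393617 ,  0.70165109, -0.71143264]]), 't': array([-0.55920014,  0.10481337,  0.96136032])}
top {'fx': 397.3037914375685, 'fy': 397.3037914375685, 'cx': 279.72578806974275, 'cy': 209.57394139765736, 'k1': -0.07946578239048714, 'R': array([[-0.00320322, -0.99943842, -0.0333555 ],
       [-0.99561012,  0.00630759, -0.0933847 ],
       [ 0.09354265,  0.03290994, -0.99507121]]), 't': array([0.03186802, 0.55942876, 0.84654871])}
```

View pics/side0.png

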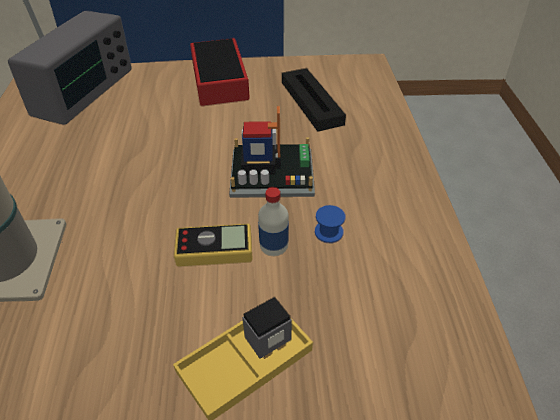

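View pics/top0.png

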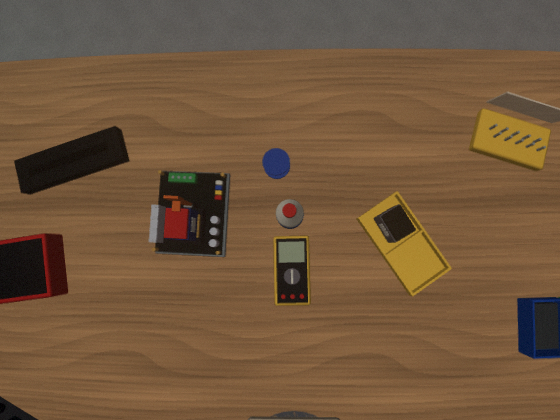

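The side view has the relay at about (257,142), the clip at (278,135) and the tray at (245,355), with its free half to the left. The top view has the relay at (177,222), the clip tab at about (176,205) and the free half of the tray at about (420,263). Next I'll measure positions from depth and outlines in both views.

```bash
cat > h.py <<'E'
import numpy as np,cv2
from workcell import bot
def world(q,d,uv=None):
    """pixels (all, or Nx2) with depth -> world points"""
    if uv is None:
        v,u=np.mgrid[:d.shape[0],:d.shape[1]];uv=np.c_[u.ravel(),v.ravel()]
    uv=np.asarray(uv,float);z=d[uv[:,1].astype(int),uv[:,0].astype(int)]
    m=(uv-[q["cx"],q["cy"]])/[q["fx"],q["fy"]];s=m.copy()
    for _ in range(8): s=m/(1+q["k1"]*(s**2).sum(1,keepdims=True))
    return (np.c_[s*z[:,None],z]-q["t"])@q["R"]
def rect(P):
    (c,wh,a)=cv2.minAreaRect((P[:,:2]*1000).astype(np.float32));return np.round(c,1),np.round(wh,1),round(a,1)
def tool(target):
    """world offset of TCP to target in tool cm"""
    from scipy.spatial.transform import Rotation as Ro
    s=bot.read_state();R=Ro.from_quat(s["orientation"])
    return R.inv().apply(np.asarray(target)-s["tcp_pos"])*100
E
python3 - <<'E'
from h import *
for c in["side","top"]:
    p,d=bot.camera(c);q=bot.camera_params(c);W=world(q,d).reshape(420,560,3)
    for n in["relay_centre","clip_tab","tray_free","spare_centre","station","bottle_centre","spool_centre","meter_centre"]:
        o=bot.outline_of(c,n)
        if not o: print(c,n,None);continue
        o=o[0];P=W[o["region"]&(d>0)]
        if not len(P):continue
        zt=np.percentile(P[:,2],97);T=P[P[:,2]>zt-.008]
        print(c,n,round(o["p"],2),o["bbox"],"ztop",round(zt,4),"n",len(T),"med",np.round(np.median(T,0),4),"rect",rect(T))
    o=bot.outline_of(c,"tray_free")
    hsv=cv2.cvtColor(p,cv2.COLOR_RGB2HSV)
    Y=(hsv[...,0]>18)&(hsv[...,0]<32)&(hsv[...,1]>130)&(W[...,1]<-.1)&(W[...,1]>-.5)&(W[...,2]<.06)&(W[...,2]>.02)&(W[...,0]<.7)
    print("tray rim",Y.sum(),rect(W[Y]),np.median(W[Y],0))
    Rd=((hsv[...,0]<6)|(hsv[...,0]>174))&(hsv[...,1]>150)&(W[...,2]>.12)&(W[...,2]<.15)&(abs(W[...,0]-.53)<.15)&(W[...,1]>.15)&(W[...,1]<.4)
    print("cap",Rd.sum(),rect(W[Rd]),np.median(W[Rd],0))
    O=(hsv[...,0]>=6)&(hsv[...,0]<18)&(hsv[...,1]>150)&(W[...,2]>.15)&(abs(W[...,0]-.53)<.2)&(W[...,1]>.15)&(W[...,1]<.4)
    if O.sum():print("orange",O.sum(),rect(W[O]),np.median(W[O],0),W[O].max(0),W[O].min(0))
E
```

```text
side relay_centre 0.87 [242.6, 121.2, 269.8, 165.7] ztop 0.1349 n 380 med [0.5247 0.22   0.1334] rect (array([525.5, 226.5]), array([50.6, 58. ]), 88.7)
side clip_tab 0.76 [266.7, 107.3, 279.0, 152.7] ztop 0.1792 n 26 med [0.5716 0.2162 0.1781] rect (array([571.9, 220.8]), array([23.6,  4.2]), 86.6)
side tray_free 0.68 [172.4, 319.5, 312.9, 420.0] ztop 0.0299 n 1475 med [ 0.4714 -0.2605  0.028 ] rect (array([ 486.7, -245.7]), array([207.8, 109.2]), 33.6)
side spare_centre 0.56 [240.1, 297.1, 291.8, 356.3] ztop 0.0967 n 1030 med [ 0.527  -0.2191  0.0949] rect (array([ 527.7, -216.2]), array([61.3, 47.9]), 29.8)
side station 0.91 [229.2, 108.6, 314.3, 196.6] ztop 0.1367 n 133 med [0.5692 0.2178 0.1429] rect (array([562.2, 222.5]), array([28.8, 23.9]), 86.5)
side bottle_centre 0.9 [258.5, 188.9, 286.3, 255.7] ztop 0.1505 n 133 med [ 0.5487 -0.0013  0.1501] rect (array([549.6,   1.9]), array([25.2, 23. ]), 68.0)
side spool_centre 0.84 [314.2, 205.3, 345.2, 243.2] ztop 0.0525 n 552 med [0.6644 0.0312 0.0503] rect (array([665.3,  34.2]), array([62.6, 58.1]), 82.5)
side meter_centre 0.73 [1
[... 1250 characters left out ...]
 array([24.6, 26.6]), 89.6)
top spool_centre 0.84 [265.3, 147.7, 287.7, 180.6] ztop 0.0507 n 585 med [0.6635 0.0383 0.0482] rect (array([662.9,  37.9]), array([59. , 58.1]), 62.7)
top meter_centre 0.81 [273.4, 236.1, 312.0, 308.7] ztop 0.0389 n 2225 med [0.4281 0.0049 0.0341] rect (array([427.7,   4.5]), array([148.1,  76.6]), 1.0)
tray rim 1278 (array([ 564.1, -357. ]), array([206.4, 386.9]), 34.6) [ 0.52817579 -0.2780078   0.02613917]
cap 681 (array([525. , 229.8]), array([46.6, 59.5]), 87.6) [0.52455839 0.2286905  0.13098716]
orange 78 (array([571.3, 227.3]), array([28.6,  6.3]), 85.7) [0.57025161 0.22630761 0.17528856] [0.57434917 0.24138042 0.18031589] [0.56744388 0.21305996 0.15007359]
```

Relay is at about (0.527, 0.227) with yaw about -3°. Tray centre is at about (0.486, -0.245) with yaw 34°, so the free half is at about (0.444, -0.273). I'll pass over the tray on the way and take a wrist look.

```bash
python3 -m crank '[[4,-3,-1,0,0,0,1],[8,-6,-2,0,0,0,1],[12,-9,-3,0,0,0,1],[16,-12,-4,0,0,0,1],[20,-15,-5,0,0,0,1]]'; python3 -m crank '[[4,-3,-1,0,0,0,1],[8,-6,-1,0,0,0,1],[12,-9,-1,0,0,0,1],[14.5,-11,-1,0,0,0,1],[14.5,-11,-1,0,0,0,1]]'
python3 - <<'E'
from h import *
s=bot.read_state();print(s["tcp_pos"],s["orientation"],s["joints"])
q=bot.camera_params("wrist");p,d=bot.camera("wrist");print(q)
cv2.imwrite("pics/w1.png",p[...,::-1]);W=world(q,d).reshape(420,560,3)
hsv=cv2.cvtColor(p,cv2.COLOR_RGB2HSV)
Y=(hsv[...,0]>18)&(hsv[...,0]<32)&(hsv[...,1]>130)&(W[...,1]<-.1)&(W[...,1]>-.5)&(W[...,0]<.7)&(d>0)
R=Y&(W[...,2]>.02)&(W[...,2]<.045);F=Y&(W[...,2]<.014)
print("rim",R.sum(),rect(W[R]),np.median(W[R],0));print("floor",F.sum(),rect(W[F]),np.median(W[F],0))
E
```

```text
time_s: 1.6
tcp_pos: [0.3348, -0.4226, 0.2809]
orientation: [0.989, 0.147, 0.0, 0.0]
wrist_force: [1.2, -1.1, 0.3]
gripper_width: 0.0122
grasp_force: 0.0
time_s: 2.1
tcp_pos: [0.4443, -0.2713, 0.2906]
orientation: [0.988, 0.152, 0.001, -0.001]
wrist_force: [-0.1, -0.7, -0.3]
gripper_width: 0.0002
grasp_force: 0.0
[ 0.44425095 -0.27127945  0.29058452] [ 0.98844131  0.15159349  0.00138515 -0.00112794] [ 0.51146802  0.37432284 -0.0206975   1.79724711  0.00497269  0.9692417
 -0.77704129]
{'fx': 316.8366897456991, 'fy': 316.8366897456991, 'cx': 286.40690221109526, 'cy': 206.29075756440915, 'k1': -0.04758113264340542, 'R': array([[ 3.01421982e-01, -9.53490563e-01, -7.31727910e-04],
       [-9.08520763e-01, -2.87438645e-01,  3.03263992e-01],
       [-2.89369682e-01, -9.07456436e-02, -9.52906299e-01]]), 't': array([-0.39330958,  0.26825623,  0.53874454])}
rim 4195 (array([ 563. , -359.3]), array([206.8, 383.5]), 34.4) [ 0.55454337 -0.28607031  0.02635958]
floor 8690 (array([ 554.6, -351.6]), array([222.2, 373.4]), 33.9) [ 0.47127667 -0.25822586  0.00342696]
```

View pics/w1.png

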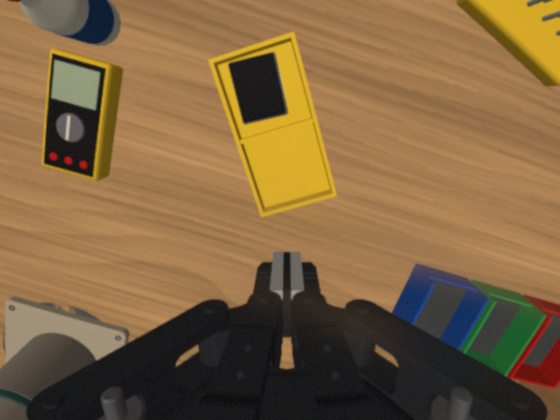

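The wrist view shows the tray from about (210,60) to (335,195), with its free half centred at about (287,167). Next I'll go to the station.

```bash
python3 -m crank '[[1.2,-4.7,0,0,0,0.04,1],[2.4,-9.4,0,0,0,0.1,1],[3.6,-14.1,0,0,0,0.2,1],[4.8,-18.8,0,0,0,0.3,1],[6,-23.5,0,0,0,0.355,1]]'; python3 -m crank '[[-0.5,-4.8,0,0,0,0,1],[-1,-9.6,0,0,0,0,1],[-1.5,-14.4,0,0,0,0,1],[-2,-19.2,0,0,0,0,1],[-2.2,-24.7,0,0,0,0,1]]'; python3 -m crank '[[0,0,0,0,0,0,1]]'
cat > look.py <<'E'
from h import *
import sys
s=bot.read_state();print(s["tcp_pos"],s["orientation"],s["joints"])
q=bot.camera_params("wrist");p,d=bot.camera("wrist")
cv2.imwrite(f"pics/{sys.argv[1]}.png",p[...,::-1]);W=world(q,d).reshape(420,560,3)
hsv=cv2.cvtColor(p,cv2.COLOR_RGB2HSV);ok=(d>0)&(W[...,0]<.75)&(abs(W[...,0]-.53)<.2)&(abs(W[...,1]-.23)<.15)
Rd=((hsv[...,0]<5)|(hsv[...,0]>172))&(hsv[...,1]>150)&(W[...,2]>.1)&ok
T=Rd&(abs(W[...,2]-np.percentile(W[Rd][:,2],70))<.005)
print("cap",T.sum(),rect(W[T]),np.median(W[T],0))
O=(hsv[...,0]>=5)&(hsv[...,0]<18)&(hsv[...,1]>140)&(W[...,2]>.07)&ok
if O.sum():
    print("orange",O.sum(),rect(W[O]),np.median(W[O],0),W[O].max(0),W[O].min(0))
E
python3 look.py w2
```

```text
time_s: 2.65
tcp_pos: [0.4293, -0.0347, 0.2906]
orientation: [0.999, -0.033, 0.0, 0.0]
wrist_force: [1.3, -0.0, -0.2]
gripper_width: -0.0001
grasp_force: 0.0
time_s: 3.15
tcp_pos: [0.4229, 0.2081, 0.2906]
orientation: [0.999, -0.032, 0.0, 0.0]
wrist_force: [0.9, -0.4, 0.2]
gripper_width: 0.0002
grasp_force: 0.0
time_s: 3.25
tcp_pos: [0.4225, 0.2146, 0.2907]
orientation: [1.0, -0.026, 0.001, -0.002]
wrist_force: [-0.1, -1.0, -0.1]
gripper_width: 0.0003
grasp_force: 0.0
[0.42254994 0.21463822 0.29068154] [ 9.99658200e-01 -2.60313400e-02  6.82201771e-04 -2.32115193e-03] [-0.40481089  0.30540715 -0.16002475  1.90948375  0.05601423  0.92742315
 -2.21386662]
cap 3465 (array([524.8, 228.6]), array([45.8, 59.2]), 87.3) [0.52455099 0.22821202 0.13110461]
orange 1377 (array([503.3, 226.3]), array([ 28.1, 141.4]), 89.7) [0.56747394 0.22588996 0.14957054] [0.57410309 0.23998184 0.29271973] [0.43253061 0.21191713 0.0735868 ]
```

View pics/w2.png

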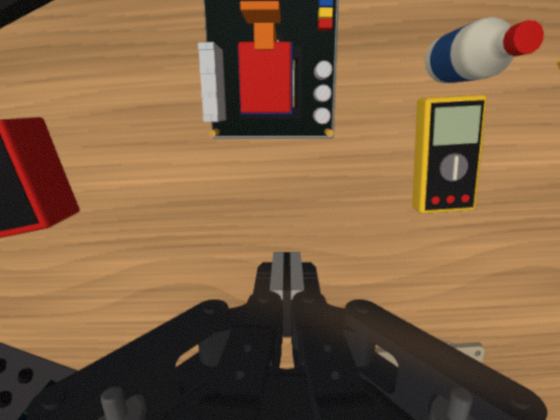

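The wrist view shows the red cap at (265,77), the clip hook at (264,35) and the tab at (261,10). With the fingers shut I'll come down over the cap behind the tab and push along +x.

```bash
python3 -m crank '[[3.5,-0.5,3,0,0,0,1],[7,-1.0,6,0,0,0,1],[9,-1.5,9,0,0,0,1],[10.8,-1.9,11.5,0,0,0,1],[11,-1.9,13.2,0,0,0,1]]'; python3 -m crank '[[0,0,0,0,0,0,1],[1,0,0,0,0,0,1],[2,0,0,0,0,0,1],[2.8,0,0,0,0,0,1],[3.6,0,0,0,0,0,1]]';python3 -m crank '[[1,0,0,0,0,0,1],[2,0,0,0,0,0,1],[3,0,0,0,0,0,1],[4,0,0,0,0,0,1],[4.6,0,0,0,0,0,1]]'; python3 look.py w3
```

```text
time_s: 3.8
tcp_pos: [0.5361, 0.2167, 0.1562]
orientation: [0.999, -0.033, 0.0, 0.001]
wrist_force: [-0.3, -0.7, -0.6]
gripper_width: 0.0001
grasp_force: 0.0
time_s: 4.3
tcp_pos: [0.5699, 0.218, 0.1592]
orientation: [1.0, -0.03, 0.0, 0.0]
wrist_force: [-3.0, -1.1, 0.3]
gripper_width: 0.0
grasp_force: 1.1
time_s: 4.8
tcp_pos: [0.6174, 0.2156, 0.1586]
orientation: [1.0, -0.03, 0.001, -0.0]
wrist_force: [0.3, -0.2, -0.3]
gripper_width: -0.0003
grasp_force: 0.0
[0.6173629  0.21555183 0.1585817 ] [ 9.99537616e-01 -3.03849798e-02  1.12125242e-03 -2.25755639e-04] [-0.30848371  0.71264374 -0.12060669  1.57581038  0.10493479  0.85724053
 -2.10015467]
cap 332 (array([538.7, 218.9]), array([ 8.8, 27. ]), 86.4) [0.53743054 0.21888665 0.13112909]
orange 927 (array([619.6, 223.4]), array([28. , 28.4]), 87.0) [0.63009028 0.22478407 0.15834884] [0.63437882 0.2368891  0.1664385 ] [0.6057634  0.20878621 0.12586212]
```

```bash
python3 -m crank '[[1,0,0,0,0,0,1],[1.8,0,0,0,0,0,1],[1.8,0,0,0,0,0,1],[-1,0,-2,0,0,0,1],[-4.5,0,-6,0,0,0,1]]'; python3 -m crank '[[-4,0,-4,0,0,0,0],[-8,0,-6,0,0,0,0],[-11,-1,-6,0,0,0,0]]';python3 look.py w4
```

```text
time_s: 5.35
tcp_pos: [0.5705, 0.217, 0.2134]
orientation: [1.0, -0.031, -0.003, 0.001]
wrist_force: [0.5, 0.6, 0.9]
gripper_width: -0.0003
grasp_force: 0.0
time_s: 5.65
tcp_pos: [0.4624, 0.2349, 0.2795]
orientation: [1.0, -0.031, 0.002, -0.001]
wrist_force: [0.5, 0.9, 0.1]
gripper_width: 0.0434
grasp_force: 0.0
[0.46240851 0.23493261 0.27950242] [ 0.99952968 -0.03054704  0.00243439 -0.00116741] [-0.4162126   0.38387007 -0.1511798   1.81936911  0.07092873  0.93816585
 -2.23011899]
cap 3497 (array([524.5, 228. ]), array([45.7, 59.6]), 86.9) [0.52584077 0.2280638  0.13108403]
orange 421 (array([548., 235.]), array([ 16.4, 183.3]), 81.4) [0.62857366 0.22308065 0.07449226] [0.63854883 0.25562452 0.31104082] [0.45840875 0.21448156 0.0700021 ]
```

View pics/w4.png

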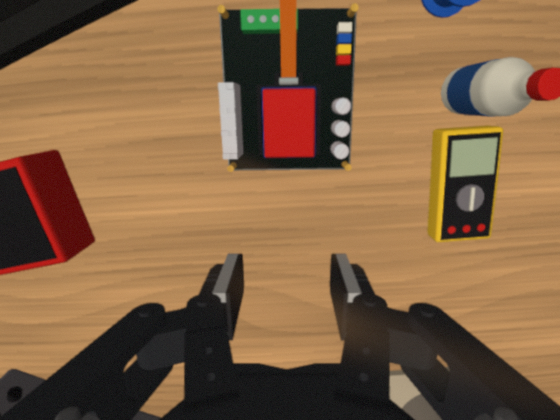

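The clip now lies open along (288,40) and the cap is clear at (289,122). Next is the grasp: go above the relay, then down.

```bash
python3 -m crank '[[3,0.1,2,0,0,-0.01,0],[6,0.3,5,0,0,-0.01,0],[6.3,0.3,8,0,0,-0.01,0],[6.3,0.3,10,0,0,-0.01,0],[6.3,0.3,10,0,0,-0.01,0]]'
cat > rock.py <<'E'
# rows (mm): heights of plus and minus rows; prints tool rows relative to the first, for grasp TCP H mm above relay underside
import sys,numpy as np
from scipy.spatial.transform import Rotation as Ro
H=float(sys.argv[1]);pts=[tuple(map(float,a.split(','))) for a in sys.argv[2:]]
def T(a,b,c):  # station axes; c = lateral shift of blade-row midpoint
    th=np.arcsin((a-b)/40);M=np.eye(4);R=Ro.from_rotvec([th,0,0]).as_matrix()
    M[:3,:3]=R@np.diag([1,-1,-1]);M[:3,3]=np.array([0,c,(a+b)/2])+R@[0,0,H];return M
T0=None
for a,b in pts:
    M=T(a,b,0)
    if T0 is None:T0=M
    D=np.linalg.inv(T0)@M;print(a,b,np.round(D[:3,3]/10,2),np.round(Ro.from_matrix(D[:3,:3]).as_rotvec(),3))
E
python3 - <<'E'
from h import *
print(tool([.525,.228,.088]),bot.read_state()["orientation"])
E
```

```text
time_s: 6.2
tcp_pos: [0.524, 0.227, 0.173]
orientation: [1.0, -0.025, -0.003, 0.001]
wrist_force: [-0.3, -1.1, 1.0]
gripper_width: 0.0853
grasp_force: 0.0
[ 0.14477576 -0.13178589  8.4989844 ] [ 0.99967908 -0.02511713 -0.00296064  0.00144935]
```

```bash
python3 -m crank '[[0.1,-0.1,3,0,0,0,0],[0.1,-0.1,6,0,0,0,0],[0.1,-0.1,8,0,0,0,0],[0.1,-0.1,8.8,0,0,0,0],[0.1,-0.1,8.8,0,0,0,0]]'; python3 -m crank '[[0,0,0,0,0,0,0.3],[0,0,0,0,0,0,0.5],[0,0,0,0,0,0,0.8],[0,0,0,0,0,0,1],[0,0,0,0,0,0,1]]' 60; python3 rock.py 30 0,0 2,0 4,0 6,0 6.5,0;  python3 rock.py 30 6.5,0 6.5,3 6.5,6 6.5,9 6.5,11 6.5,13;  python3 rock.py 30 6.5,13 10,13 13,13 16,13 19,13
```

```text
time_s: 6.7
tcp_pos: [0.5269, 0.2292, 0.088]
orientation: [1.0, -0.025, -0.0, 0.0]
wrist_force: [-0.1, -0.6, 0.6]
gripper_width: 0.0851
grasp_force: 0.0
time_s: 7.2
tcp_pos: [0.5279, 0.2294, 0.0895]
orientation: [1.0, -0.025, 0.001, -0.0]
wrist_force: [-1.0, -0.1, 6.3]
gripper_width: 0.0496
grasp_force: 61.1
0.0 0.0 [0. 0. 0.] [0. 0. 0.]
2.0 0.0 [ 0.    0.15 -0.1 ] [0.05 0.   0.  ]
4.0 0.0 [ 0.    0.3  -0.18] [0.1 0.  0. ]
6.0 0.0 [ 0.    0.45 -0.27] [0.151 0.    0.   ]
6.5 0.0 [ 0.    0.49 -0.29] [0.163 0.    0.   ]
6.5 0.0 [ 0. -0.  0.] [0. 0. 0.]
6.5 3.0 [ 0.   -0.25 -0.14] [-0.076  0.     0.   ]
6.5 6.0 [ 0.   -0.5  -0.26] [-0.151  0.     0.   ]
6.5 9.0 [ 0.   -0.74 -0.37] [-0.226  0.     0.   ]
6.5 11.0 [ 0.   -0.91 -0.43] [-0.276  0.     0.   ]
6.5 13.0 [ 0.   -1.07 -0.48] [-0.326  0.     0.   ]
6.5 13.0 [ 0. -0.  0.] [-0.  0.  0.]
10.0 13.0 [ 0.    0.29 -0.16] [0.088 0.    0.   ]
13.0 13.0 [ 0.    0.54 -0.28] [0.163 0.    0.   ]
16.0 13.0 [ 0.    0.79 -0.38] [0.238 0.    0.   ]
19.0 13.0 [ 0.    1.03 -0.47] [0.314 0.    0.   ]
```

Grasped at 49.6 mm. Now the first lean.

```bash
python3 -m crank '[[0,0.1,-0.05,0.03,0,0,1],[0,0.2,-0.1,0.06,0,0,1],[0,0.3,-0.15,0.1,0,0,1],[0,0.4,-0.2,0.135,0,0,1],[0,0.48,-0.27,0.163,0,0,1]]' 80;python3 -m crank '[[0,0,0,0,0,0,1],[0,0,0,0,0,0,1]]'
python3 - <<'E'
from h import *
print(bot.read_state()["ft_torque"])
E
```

```text
time_s: 7.7
tcp_pos: [0.5276, 0.2246, 0.0926]
orientation: [0.996, -0.025, 0.003, -0.082]
wrist_force: [-1.0, -0.9, 5.6]
gripper_width: 0.049
grasp_force: 82.5
time_s: 7.9
tcp_pos: [0.5276, 0.2231, 0.0926]
orientation: [0.996, -0.025, 0.003, -0.081]
wrist_force: [-2.7, -3.4, 12.3]
gripper_width: 0.0492
grasp_force: 83.6
[-0.84252209  0.52395103  0.1357623 ]
```

```bash
python3 -m crank '[[0,0,-0.1,0,0,0,1],[0,-0.13,-0.17,-0.04,0,0,1],[0,-0.25,-0.24,-0.076,0,0,1],[0,-0.38,-0.3,-0.114,0,0,1],[0,-0.5,-0.36,-0.151,0,0,1]]'
cat > st.py <<'E'
from h import *
import sys
q=bot.camera_params("side");p,d=bot.camera("side");W=world(q,d).reshape(420,560,3)
hsv=cv2.cvtColor(p,cv2.COLOR_RGB2HSV)
ok=(abs(W[...,0]-.53)<.06)&(abs(W[...,1]-.22)<.06)&(W[...,2]>.1)&(W[...,2]<.2)
R=((hsv[...,0]<5)|(hsv[...,0]>172))&(hsv[...,1]>140)&ok
if R.sum(): print("red",R.sum(),np.median(W[R],0),W[R].max(0),W[R].min(0))
c=cv2.resize(p[90:210,200:340,::-1],None,fx=5,fy=5,interpolation=cv2.INTER_CUBIC);cv2.imwrite(f"pics/{sys.argv[1]}.png",c)
s=bot.read_state();print(s["tcp_pos"],s["orientation"],s["wrist_force"],s["ft_torque"])
E
python3 st.py s1
```

```text
time_s: 8.4
tcp_pos: [0.5278, 0.2288, 0.0956]
orientation: [1.0, -0.025, 0.001, -0.006]
wrist_force: [0.7, -0.9, -2.9]
gripper_width: 0.0492
grasp_force: 83.1
red 218 [0.51177784 0.21407375 0.13920907] [0.55558671 0.24673554 0.17168923] [0.4964183  0.1895591  0.12876899]
[0.52782896 0.23037094 0.09564355] [ 0.99969473 -0.02408304  0.00135845 -0.00534901] [ 1.22435479 -3.89234609  0.23309849] [-0.83982582 -0.55566861 -0.30597214]
```

View pics/s1.png

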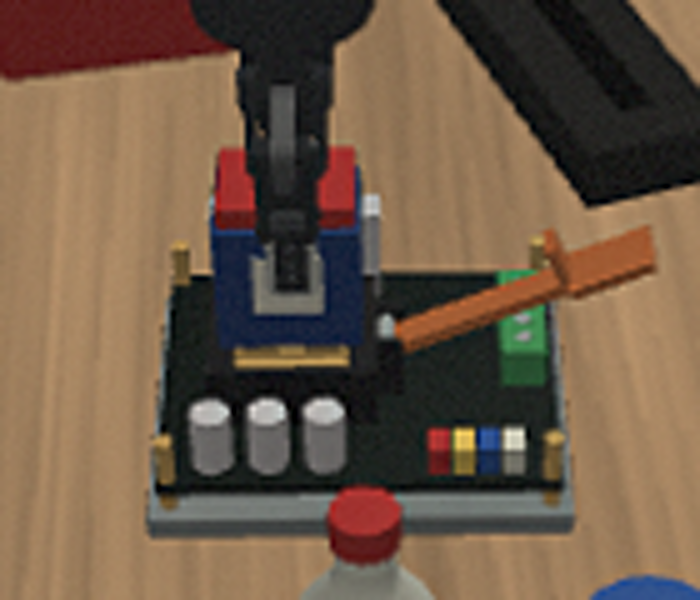

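The side crop shows the relay level and already about 6 mm out, with the blades visible at (290,357). The clip is open at right and the board looks down. I'll continue with the other lean.

```bash
python3 -m crank '[[0,-0.12,-0.06,-0.038,0,0,1],[0,-0.24,-0.11,-0.075,0,0,1],[0,-0.35,-0.15,-0.11,0,0,1],[0,-0.46,-0.18,-0.14,0,0,1],[0,-0.55,-0.2,-0.16,0,0,1]]';python3 -m crank '[[0,0,0,0,0,0,1]]';python3 st.py s2
```

```text
time_s: 8.95
tcp_pos: [0.5281, 0.2352, 0.0975]
orientation: [0.997, -0.025, -0.001, 0.074]
wrist_force: [1.5, 0.6, -0.2]
gripper_width: 0.0489
grasp_force: 84.8
time_s: 9.05
tcp_pos: [0.5281, 0.2352, 0.0975]
orientation: [0.997, -0.024, -0.001, 0.073]
wrist_force: [2.2, 1.6, 1.7]
gripper_width: 0.0493
grasp_force: 85.1
red 205 [0.52917832 0.22495668 0.14130102] [0.55615491 0.26022564 0.17170613] [0.49671669 0.18558292 0.13524696]
[0.52807631 0.23469458 0.09750706] [ 9.96998950e-01 -2.48570281e-02 -9.85656732e-04  7.33092724e-02] [1.63670175 1.68707721 1.10928019] [ 0.84285041 -0.61659013  0.03822026]
```

```bash
python3 -m crank '[[0,0.13,-0.08,0.04,0,0,1],[0,0.27,-0.15,0.08,0,0,1],[0,0.4,-0.22,0.12,0,0,1],[0,0.52,-0.28,0.157,0,0,1],[0,0.65,-0.34,0.19,0,0,1]]';python3 -m crank '[[0,0.12,-0.05,0.035,0,0,1],[0,0.24,-0.1,0.07,0,0,1],[0,0.3,-0.14,0.09,0,0,1]]';python3 st.py s3
```

```text
time_s: 9.6
tcp_pos: [0.5276, 0.227, 0.1014]
orientation: [0.999, -0.026, 0.001, -0.022]
wrist_force: [3.5, 0.6, -5.2]
gripper_width: 0.0488
grasp_force: 84.5
time_s: 9.9
tcp_pos: [0.5274, 0.2231, 0.1028]
orientation: [0.997, -0.026, 0.002, -0.066]
wrist_force: [2.5, 0.4, -1.7]
gripper_width: 0.0491
grasp_force: 85.0
red 258 [0.53139594 0.20412297 0.14560365] [0.55514744 0.23902325 0.18440909] [0.4964338  0.17919136 0.13274335]
[0.52742608 0.22246761 0.10276807] [ 0.99745525 -0.02664797  0.00190498 -0.06610053] [ 2.63106093 -0.35201455  1.76706244] [-0.03176319 -0.61152107  0.02314069]
```

```bash
python3 -m crank '[[0,-0.12,-0.08,-0.03,0,0,1],[0,-0.24,-0.16,-0.06,0,0,1],[0,-0.36,-0.24,-0.09,0,0,1],[0,-0.46,-0.32,-0.115,0,0,1],[0,-0.5,-0.4,-0.13,0,0,1]]';python3 -m crank '[[0,0,0,0,0,0,1],[0,0,-0.15,0,0,0,1],[0,0,-0.3,0,0,0,1]]';python3 st.py s4
```

```text
time_s: 10.45
tcp_pos: [0.5259, 0.2299, 0.107]
orientation: [1.0, -0.025, -0.001, -0.0]
wrist_force: [-0.6, 0.6, -2.0]
gripper_width: 0.0488
grasp_force: 85.5
time_s: 10.75
tcp_pos: [0.5269, 0.2288, 0.1103]
orientation: [1.0, -0.025, -0.0, -0.001]
wrist_force: [-0.4, -0.1, -1.4]
gripper_width: 0.0488
grasp_force: 85.5
red 219 [0.51032074 0.2154104  0.1537124 ] [0.55520239 0.24968176 0.18598265] [0.49507294 0.16573614 0.14393393]
[0.52719475 0.22888061 0.11062144] [ 9.99672197e-01 -2.55838295e-02  7.14822471e-05 -9.79899351e-04] [ 0.15020064  0.46055864 -1.97242292] [0.02652968 0.04218027 0.04284036]
```

View pics/s4.png

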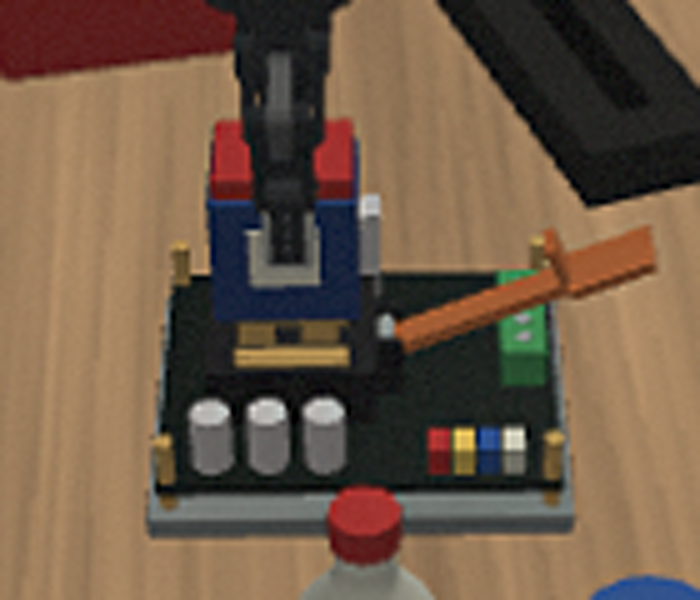

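The relay is free of the socket, with blades clear at (290,335), the board down and the clip still open. Next: lift, and carry it to above the tray.

```bash
python3 -m crank '[[0,0,-2,0,0,0,1],[0,0,-5,0,0,0,1],[0,0,-9,0,0,0,1],[0,0,-13,0,0,0,1],[0,0,-16,0,0,0,1]]';python3 -m crank '[[0,1.5,-1,0,0,0,1],[-0.5,4.5,-1,0,0,0,1],[-1,8.5,-1,0,0,0,1],[-1.5,12.5,-1,0,0,0,1],[-2,16.5,-1,0,0,0,1]]';python3 -m crank '[[-0.5,4,0,0,0,0,1],[-1,8,0,0,0,0,1],[-1.5,12,0,0,0,0,1],[-2,16,0,0,0,0,1],[-2.5,20,0,0,0,0,1]]';python3 -m crank '[[-0.4,4,0,0,0,-0.1,1],[-0.8,8,0,0,0,-0.22,1],[-1.1,11,0,0,0,-0.34,1],[-1.3,13,0,0,0,-0.46,1],[-1.3,13.9,0,0,0,-0.56,1]]';python3 -m crank '[[0,0,0,0,0,-0.084,1],[0,0,0,0,0,-0.084,1],[0,0,0,0,0,-0.084,1]]'
cat > tray.py <<'E'
from h import *
import sys
s=bot.read_state();q=bot.camera_params("wrist");p,d=bot.camera("wrist");W=world(q,d).reshape(420,560,3)
cv2.imwrite(f"pics/{sys.argv[1]}.png",p[...,::-1])
hsv=cv2.cvtColor(p,cv2.COLOR_RGB2HSV)
Y=((hsv[...,0]>18)&(hsv[...,0]<34)&(hsv[...,1]>110)&(d>0)&(W[...,2]<.06)&(np.hypot(W[...,0]-.485,W[...,1]+.245)<.13))
R=Y&(W[...,2]>.018);F=Y&(W[...,2]<.012)
print(s["tcp_pos"],s["orientation"],s["joints"]);print("rim",R.sum(),rect(W[R]),np.percentile(W[R][:,2],[50,90]));print("floor",F.sum(),rect(W[F]),np.median(W[F],0))
E
python3 tray.py w5
```

```text
time_s: 11.3
tcp_pos: [0.5276, 0.2289, 0.273]
orientation: [1.0, -0.026, 0.001, -0.002]
wrist_force: [0.5, 0.5, -2.8]
gripper_width: 0.0488
grasp_force: 85.5
time_s: 11.8
tcp_pos: [0.497, 0.0621, 0.2787]
orientation: [1.0, -0.026, -0.001, -0.0]
wrist_force: [1.4, -0.0, -1.7]
gripper_width: 0.0487
grasp_force: 85.6
time_s: 12.3
tcp_pos: [0.4614, -0.1358, 0.2784]
orientation: [1.0, -0.026, -0.001, -0.001]
wrist_force: [0.9, -0.1, -1.4]
gripper_width: 0.0487
grasp_force: 85.6
time_s: 12.8
tcp_pos: [0.4405, -0.2748, 0.2778]
orientation: [0.968, 0.252, -0.001, -0.001]
wrist_force: [-0.3, 1.0, -1.4]
gripper_width: 0.0487
grasp_force: 85.6
time_s: 13.1
tcp_pos: [0.4424, -0.2715, 0.2784]
orientation: [0.957, 0.291, -0.0, -0.002]
wrist_force: [-0.0, -0.0, -1.2]
gripper_width: 0.0488
grasp_force: 85.6
[ 0.44243436 -0.27151992  0.27841712] [ 9.56684390e-01  2.91122117e-01 -4.24033409e-04 -1.64679190e-03] [ 0.62158648  0.39111239 -0.17399246  1.81196282  0.07908941  0.94821642
 -0.56586926]
rim 2539 (array([ 492.9, -240. ]), array([188.6, 106.9]), 34.2) [0.02581845 0.02715017]
floor 8223 (array([ 492.2, -240.5]), array([198.6, 115.4]), 34.0) [ 0.4727403  -0.25406206  0.00335379]
```

View pics/w5.png

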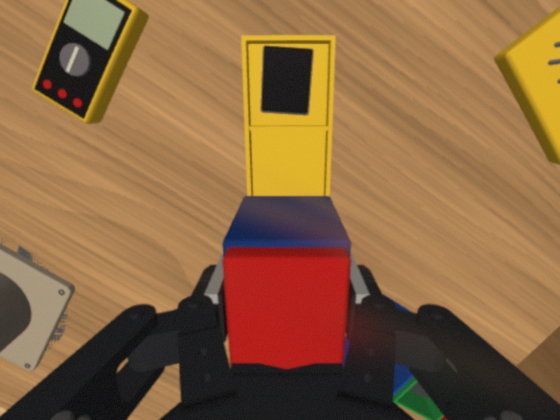

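The far half of the tray fills (245..335, 35..125) with the spare in it, and the free half lies just ahead of the held relay. Near edges are occluded, so the centre comes from the far edge: free half at (0.4445, -0.2726). Descending.

```bash
python3 -m crank '[[0.3,0.2,4,0,0,0,1],[0.3,0.2,8,0,0,0,1],[0.3,0.2,12,0,0,0,1],[0.3,0.2,15,0,0,0,1],[0.3,0.2,18,0,0,0,1]]';python3 -m crank '[[0,0,1,0,0,0,1],[0,0,2,0,0,0,1],[0,0,2.8,0,0,0,1],[0,0,3.3,0,0,0,1],[0,0,3.5,0,0,0,1]]';python3 -m crank '[[0,0,0.2,0,0,0,1],[0,0,0.3,0,0,0,1],[0,0,0.4,0,0,0,1],[0,0,0.5,0,0,0,1],[0,0,0.6,0,0,0,1]]'
python3 - <<'E'
from h import *
print(bot.read_state()["tcp_pos"],tool([.4465,-.2715,.0505]))
q=bot.camera_params("side");p,d=bot.camera("side")
cv2.imwrite("pics/s5.png",cv2.resize(p[260:420,140:340,::-1],None,fx=3.5,fy=3.5,interpolation=cv2.INTER_CUBIC))
E
```

```text
time_s: 13.65
tcp_pos: [0.4471, -0.2706, 0.0978]
orientation: [0.956, 0.292, 0.0, -0.001]
wrist_force: [0.2, -0.6, -1.5]
gripper_width: 0.0487
grasp_force: 85.7
time_s: 14.15
tcp_pos: [0.4478, -0.2711, 0.0646]
orientation: [0.956, 0.293, 0.001, -0.001]
wrist_force: [0.0, -1.0, -1.4]
gripper_width: 0.049
grasp_force: 85.6
time_s: 14.65
tcp_pos: [0.4475, -0.2709, 0.0584]
orientation: [0.956, 0.292, 0.0, -0.001]
wrist_force: [0.3, 0.0, -2.0]
gripper_width: 0.0493
grasp_force: 85.6
[ 0.4475099  -0.27090497  0.05838989] [-0.11807344 -0.0061234   0.78883756]
```

View pics/s5.png

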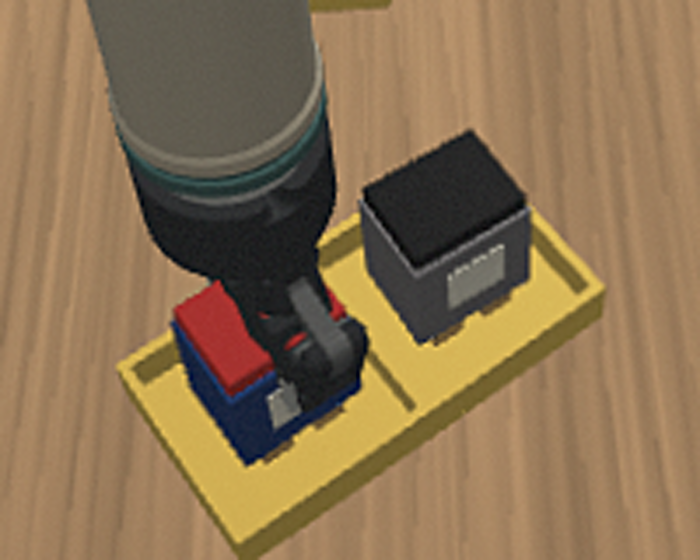

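The crop shows the relay at about (270,370), upright and hovering inside the free half with the divider clear. I'll lower it slowly to contact.

```bash
python3 -m crank '[[0,0,0.12,0,0,0,1],[0,0,0.24,0,0,0,1],[0,0,0.36,0,0,0,1],[0,0,0.46,0,0,0,1],[0,0,0.52,0,0,0,1]]';python3 -m crank '[[0,0,0.05,0,0,0,1],[0,0,0.1,0,0,0,1],[0,0,0.13,0,0,0,1]]'
```

```text
time_s: 15.2
tcp_pos: [0.4474, -0.2708, 0.053]
orientation: [0.956, 0.293, 0.0, -0.001]
wrist_force: [-0.5, -0.5, -2.0]
gripper_width: 0.0489
grasp_force: 85.6
time_s: 15.5
tcp_pos: [0.4474, -0.2708, 0.0518]
orientation: [0.956, 0.293, 0.0, -0.001]
wrist_force: [-0.2, -0.0, -1.7]
gripper_width: 0.049
grasp_force: 85.6
```

```bash
python3 -m crank '[[0,0,0.05,0,0,0,1],[0,0,0.1,0,0,0,1],[0,0,0.1,0,0,0,1]]';python3 -m crank '[[0,0,0.05,0,0,0,1],[0,0,0.1,0,0,0,1],[0,0,0.1,0,0,0,1]]'
```

```text
time_s: 15.8
tcp_pos: [0.4474, -0.2708, 0.0508]
orientation: [0.956, 0.293, 0.0, -0.001]
wrist_force: [-0.4, 1.2, -1.2]
gripper_width: 0.0491
grasp_force: 85.9
time_s: 16.1
tcp_pos: [0.4475, -0.2708, 0.0508]
orientation: [0.956, 0.293, 0.0, -0.001]
wrist_force: [-2.0, 1.4, 8.0]
gripper_width: 0.0492
grasp_force: 87.1
```

It's in contact with the floor. I'll ease off and open slowly.

```bash
python3 -m crank '[[0,0,-0.06,0,0,0,1],[0,0,-0.06,0,0,0,1]]' 20;python3 -m crank '[[0,0,0,0,0,0,0.4],[0,0,0,0,0,0,0.3],[0,0,0,0,0,0,0.15],[0,0,0,0,0,0,0],[0,0,0,0,0,0,0]]';python3 -m crank '[[0,0,-0.5,0,0,0,0],[0,0,-2,0,0,0,0],[0,0,-5,0,0,0,0],[0,0,-9,0,0,0,0],[0,0,-13,0,0,0,0]]';python3 -m crank '[[0,0,-4,0,0,0,0],[-4,0,-6,0,0,0,0],[-4,0,-6,0,0,0,0]]'
python3 - <<'E'
from h import *
out=[]
for c,n in(("side",["relay_centre","spare_centre","clip_tab","bottle_centre","spool_centre","meter_centre"]),):
    q=bot.camera_params(c);p,d=bot.camera(c);W=world(q,d).reshape(420,560,3);cv2.imwrite("pics/s6.png",p[...,::-1])
    for k in n:
        o=bot.outline_of(c,k)
        if o:
            P=W[o[0]["region"]&(d>0)];zt=np.percentile(P[:,2],97);T=P[P[:,2]>zt-.008];print(k,round(o[0]["p"],2),round(zt,4),np.round(np.median(T,0),4),rect(T))
E
```

```text
time_s: 16.3
tcp_pos: [0.4475, -0.2709, 0.0508]
orientation: [0.956, 0.293, 0.0, -0.001]
wrist_force: [-0.5, 0.6, 4.9]
gripper_width: 0.049
grasp_force: 86.1
time_s: 16.8
tcp_pos: [0.4475, -0.2708, 0.0503]
orientation: [0.956, 0.293, 0.0, -0.001]
wrist_force: [-0.2, -1.0, 0.4]
gripper_width: 0.0854
grasp_force: 0.0
time_s: 17.3
tcp_pos: [0.447, -0.2708, 0.1819]
orientation: [0.956, 0.293, 0.0, -0.001]
wrist_force: [1.3, -0.8, -0.1]
gripper_width: 0.0858
grasp_force: 0.0
time_s: 17.6
tcp_pos: [0.4114, -0.2978, 0.2437]
orientation: [0.957, 0.29, 0.0, 0.002]
wrist_force: [0.5, -0.5, 0.3]
gripper_width: 0.0854
grasp_force: 0.0
relay_centre 0.94 0.0967 [ 0.4463 -0.2774  0.0948] (array([ 446.6, -276.3]), array([59.4, 46.3]), 34.4)
spare_centre 0.98 0.0968 [ 0.5273 -0.219   0.0949] (array([ 527.4, -216.9]), array([61.6, 47. ]), 31.2)
clip_tab 0.96 0.1015 [0.6757 0.2151 0.0981] (array([663.9, 219.2]), array([28.7, 48.9]), 84.8)
bottle_centre 0.92 0.1507 [ 5.485e-01 -5.000e-04  1.502e-01] (array([549.3,   2.2]), array([25.2, 25.6]), 47.0)
spool_centre 0.89 0.0524 [0.6646 0.0315 0.0503] (array([665.6,  33.2]), array([59.9, 59.9]), 28.9)
meter_centre 0.95 0.0409 [ 0.4399 -0.0047  0.0363] (array([437.3,  -0.8]), array([131.4,  77.3]), 0.0)
```

View pics/s6.png

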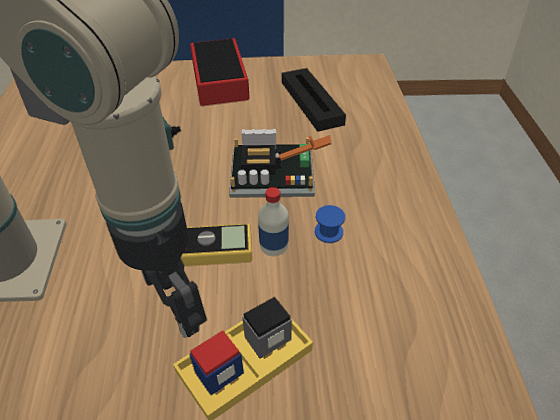

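The relay stands upright in the free half at (217,365), the clip is open at (305,148), and the spare, bottle, spool and meter haven't moved. Handing in.

```bash
python3 -m crank '[[0,0,0,0,0,0,0],[0,0,0,0,0,0,0]]'; python3 -c "
from workcell import bot
print(bot.hand_in())"
```

```text
time_s: 18.15
tcp_pos: [0.4144, -0.2932, 0.2399]
orientation: [0.956, 0.293, 0.0, -0.001]
wrist_force: [-0.9, 0.1, -0.0]
gripper_width: 0.0856
grasp_force: 0.0
the job is handed in; nothing more can be done
None
```

Job handed in at about 18 s: the clip is open, the relay was rocked out and stands released on its blades in the free half of the tray, and the final side picture shows the board down and the spare, bottle, spool and meter where they started; the hand-in gave no verdict.

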